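# Open the push-and-turn cap of the reel degreaser

## Robot

A 7-joint arm with a two-finger parallel gripper is mounted at the origin on the work surface. World frame = base frame: x ahead of the robot, y to its left, z up, the work surface at z = 0. Lengths are in m, angles in rad, forces in N, time in s.
With the tool pointing down it reaches from about 0.425 to 0.975 m from the base axis. Payload 16.7 kg.
Tool frame: the origin (TCP) lies at the very end of the fingers, on their centre line; the grasp point (between the pads) lies 19 mm behind it; x points along the fingers, y is the direction in which the jaws open and shut, and the axes are right-handed (so a half turn about x gives the same grasp; the last joint's range is limited). The gripper opens to 85 mm and grips with 20 to 120 N. Pads are 22 mm wide; open, the fingers measure 114 mm over their backs; the gripper's body (76 mm by 85 mm) begins 54 mm behind the grasp point. The pads swing forward as they close: fully open they stand 13 mm farther back than shut.
Start: joints at [1.119, 0.426, 0.074, 1.606, -0.034, 1.111, -0.067], TCP at [0.201, -0.644, 0.231] pointing down, gripper open.
Joint ranges: [-2.85, 2.85], [-0.5, 2.14], [-1.23, 1.37], [0.21, 2.46], [-1.02, 4.16], [0.16, 2.05], [-2.73, 2.73]. Speed limits (rad/s): [1.89, 1.89, 2.39, 2.39, 3.01, 3.01, 3.01].

## Interface

Orientations are given as a rotation vector (axis times angle).
In Python, from bench import read_state, get_image, calibration, order, search_frame gives the robot as it stands. The module is installed in compiled form; this text tells all that it offers.
- The arm moves only by the tool drive_tool, never from a script. Its argument "steps" is a list of rows, each an object of numbers: "x", "y", "z": the shift along the world's x, y, z in m; "wx", "wy", "wz": the turn, a rotation vector about the world's x, y, z in degrees; "grip": the opening, from 0 (shut) to 1 (fully open). A call has 1 to 12 rows; each row is the pose to reach, as a shift and turn from the pose commanded when the call began; what a row does not reach only later rows make up. A row lasts 1/8 s, in which the tool goes at most 62.5 mm and 10.7 degrees, less where a joint would pass 70% of its speed; a pose out of reach is approached as far as the arm can. A call with a gripper value outside its range is refused whole. The fingers move at their own pace and stop on an object; "grip_force" is the grip in N (left out, the last holds). Time passes only in rows, so rows that repeat a pose let the fingers close. It gives the time, the measured TCP pose, the force and the opening at its end, in the units of the state.
- read_state(): the state, without advancing time (a new reading comes with each control period).
- get_image(name): name is "side" or "top" or "wrist"; returns the picture (480x640x3 uint8, red, green, blue); there is no depth.
- calibration(name): a dict with "fx", "fy", "cx", "cy" (pixels), "D" ([k1, k2, p1, p2, k3] as OpenCV has them; the pictures are not rectified), "T" (4x4, takes a point from camera to world coordinates); the wrist camera has in their place "mount" (4x4, takes a point from camera to tool coordinates, whose origin is the TCP and whose axes are the tool frame's). Camera axes: x right, y down, z forward; pixel columns grow to the right and rows downward; lengths in m; the calibration is good to about 2 mm. A picture is of the moment at which its call begins: read the wrist's pose just before it. calibration takes no time and is no camera call.
- order.finish_job(): hands the job in, once; it reports no verdict.
Trained networks look in the newest picture that a camera, given by its name, has taken for a name from the list of things; names that differ only in an ending like _2 or _b are one class to them, and where a whole thing is asked for, a point or a joint stands for the part that bears it (a point fixed in the world has none). Each returns a list of dicts, best first, with "p" (0 to 1); they miss things now and then, are a little off and sometimes report something else, mostly with a low value. They report only what shows in the picture. A call takes as long as a camera call.
- search_frame(target, camera): "position" ([row, column] in pixels, amid what is visible of it).
The state is a dict: "clock": time; "qpos": joint angles; "qvel": joint speeds; "effort": joint torques, N m; "ee_pos": TCP position; "tcp_rot": TCP orientation; "contact_force": force on the tool from outside, world axes, zero at the start; "torque": the same for the moment, N m; "opening": finger opening in m.
Only numpy, scipy, OpenCV 4.12 (cv2) and the standard library are available. Lean on these libraries where they do the work, as an engineer would, in place of code of your own. Each camera call takes 0.05 s, during which the arm holds its last target.

## Task

Pull the snap-fitted clear dust cover straight up off the blue degreaser bottle by its orange knob and stand it upright in the red bucket lid. Then grip the red safety cap, press it down and, keeping it pressed, twist it anticlockwise (seen from above) by about a quarter turn so that it comes free, and lift it. Finish while still holding the cap, level and still, straight above the bottle, about a hand's breadth (5 to 10 cm) higher than it sat, and leave the other things on the shelf alone.

Things in the scene. Friction and masses are not known exactly. Their poses are not given: they have to be found in the camera images.
- bottle: Blue plastic bottle with a yellow band, 68 mm across, clamped upright in a steel foot (90 x 90 mm) bolted to the shelf: it cannot move. Origin: centre of its underside, at shelf height; z up. Flat shoulder 80 mm up; on it a collar 44 mm across up to 100 mm; above that the white neck, hidden in the cap, with two lugs that the cap hooks under.
- bottle_top (a point): Top of the unpressed steel spring disc in the bottle's neck, on the bottle's axis, 132 mm above the shelf; axes as the bottle's. The cap's roof rests on the disc. The point is fixed: it does not go down with the disc.
- spring (a joint): How far the cap presses the spring disc down, m: 0 at rest, 0.008 at the end stop; takes about 5.5 N to start, 12.5 N at the end. Below 0.0045 the cap is locked; kept down by 0.005 to 0.007 it can be turned anticlockwise seen from above. After 60 to 120 degrees of turn (80 is good) it is free to lift straight up. Clockwise there is a stop.
- cap_center (a point): Centre of the red ribbed round safety cap, 43 mm across, 27 mm high, 30 g, a white bar along its x on top. Fitted, the centre is 122.5 mm above the shelf (underside 109, top 136), its x along the bottle's x, and it sits inside the clear cover. Until it is pressed down it turns only some 10 degrees and does not lift.
- cover_knob (a point): Centre of the orange knob (24 mm across, 34 high) on the clear dust cover, an open-bottomed shell 60 mm across, 64 high, 60 g; its underside is 81 mm below this point. Fitted, the point is on the bottle's axis, 161 mm above the shelf; spring balls let go at a straight upward pull of some 12 N (10 to 20) within 8 mm; 60 mm up it is clear of the cap. z up.
- lid_floor (a point): Centre of the inner floor, 5 mm above the shelf, of the upturned red enamel bucket lid: a shallow fixed dish 200 mm across the rim, 19 mm high, with a flat floor 160 mm across.
- reel: Aluminium fishing reel lying on the shelf, about 110 x 55 x 52 mm; origin at the underside of its spool. Leave alone.
- bobber: Green bobber with a white stem, 42 mm across, 62 mm high; origin at the centre of its underside. Leave alone.
- lure_case: Clear lure case, 110 x 80 x 34 mm; origin at the centre of its underside. Leave alone.
- shot_tin: Brass tin, 48 mm across, 35 mm high; origin at the centre of its underside. Leave alone.
- wrench: Steel wrench, 140 mm long, lying flat along its x. Leave alone.

How it is judged:
By the outcome, as a careful person would: the job done as asked, in the order asked, and still so for the second after the job is handed in, while the arm keeps its last pose, push and grip.
It also fails if it takes over 48 s, if anything falls off the work surface, if the arm or the gripper's body presses on something with over 40 N, if the wrist force passes 120 N, or if a joint passes its speed limit or range.

## Working session

There is one attempt and no reset: what is moved stays moved. The work goes in short steps, Python scripts to look and compute and a tool call to move; the robot and the scene stay as the last step left them, time stands still between calls to the robot, and variables do not carry over. Pictures are saved under pics/ and viewed, and the job is handed in when it is done.

Besides the shell and the picture viewer there is one more tool, called as name([rows], argument=value, ...), one row to a line, values as JSON. drive_tool: Moves the arm, as the interface text tells. Its arguments: {"type":"object","properties":{"steps":{"type":"array","items":{"type":"object","properties":{"x":{"type":"number"},"y":{"type":"number"},"z":{"type":"number"},"wx":{"type":"number"},"wy":{"type":"number"},"wz":{"type":"number"},"grip":{"type":"number"}}}},"grip_force":{"type":"number"}},"required":["steps"]}

```bash
mkdir -p pics; ls; cat > h.py <<'E'
import numpy as np, cv2
from bench import read_state, get_image, calibration, order, search_frame
from scipy.spatial.transform import Rotation as R
def cam(name, st=None):
    c=calibration(name)
    K=np.array([[c['fx'],0,c['cx']],[0,c['fy'],c['cy']],[0,0,1.]])
    D=np.array(c['D'],float)
    if 'T' in c: T=np.array(c['T'])
    else:
        st=st or read_state()
        T=np.eye(4);T[:3,:3]=R.from_rotvec(st['tcp_rot']).as_matrix();T[:3,3]=st['ee_pos']
        T=T@np.array(c['mount'])
    return K,D,T
def ray(C,rc):
    K,D,T=C
    p=cv2.undistortPoints(np.array([[[rc[1],rc[0]]]],float),K,D)[0,0]
    return T[:3,3],T[:3,:3]@np.array([p[0],p[1],1.])
def atz(C,rc,z):
    o,d=ray(C,rc); return o+d*(z-o[2])/d[2]
def proj(C,P):
    K,D,T=C
    Ti=np.linalg.inv(T)
    q,_=cv2.projectPoints(np.atleast_2d(P).astype(float),cv2.Rodrigues(Ti[:3,:3])[0],Ti[:3,3],K,D)
    return q[:,0]
def tri(rays):
    A=np.zeros((3,3));b=np.zeros(3)
    for o,d in rays:
        d=d/np.linalg.norm(d);M=np.eye(3)-np.outer(d,d);A+=M;b+=M@o
    return np.linalg.solve(A,b)
def save(im,n): cv2.imwrite('pics/'+n+'.png',im[:,:,::-1])
E
python3 - <<'E'
from h import *
st=read_state();print({k:np.round(v,3).tolist() for k,v in st.items()})
for n in ['side','top','wrist']:
    save(get_image(n),n+'0')
    C=cam(n); print(n,np.round(C[0],1).tolist(),np.round(C[2],3).tolist())
    for t in ['cover_knob','cap_center','bottle','lid_floor','reel','bobber','lure_case','shot_tin','wrench']:
        print(t,[(np.round(x['position'],1).tolist(),round(x['p'],2)) for x in search_frame(t,n)][:3])
E
```

```text
pics
{'clock': 0.0, 'qpos': [1.119, 0.427, 0.074, 1.607, -0.034, 1.111, -0.067], 'qvel': [0.0, -0.0, 0.001, 0.0, -0.0, 0.001, -0.002], 'effort': [-0.0, -94.983, 3.761, -46.351, 0.019, 0.01, 0.0], 'ee_pos': [0.2, -0.644, 0.231], 'tcp_rot': [2.059, 0.314, -2.06], 'contact_force': [-0.355, -0.173, -0.076], 'torque': [-0.072, -0.03, -0.01], 'opening': 0.085}
side [[577.3, 0.0, 331.9], [0.0, 577.3, 245.0], [0.0, 0.0, 1.0]] [[-0.989, -0.085, 0.124, 0.323], [-0.15, 0.549, -0.822, 1.14], [0.002, -0.831, -0.556, 0.878], [0.0, 0.0, 0.0, 1.0]]
cover_knob [([287.8, 294.2], 0.92)]
cap_center []
bottle [([326.7, 294.6], 0.66)]
lid_floor [([240.3, 343.1], 0.92)]
reel [([189.8, 314.6], 0.65)]
bobber [([252.8, 239.4], 0.56)]
lure_case [([397.6, 245.6], 0.72)]
shot_tin [([335.8, 207.2], 0.83)]
wrench [([352.6, 409.9], 0.79)]
top [[561.3, 0.0, 319.5], [0.0, 561.3, 242.2], [0.0, 0.0, 1.0]] [[0.022, -0.993, 0.12, 0.369], [-1.0, -0.024, -0.017, 0.001], [0.02, -0.119, -0.993, 1.393], [0.0, 0.0, 0.0, 1.0]]
cover_knob [([227.1, 224.5], 0.89)]
cap_center []
bottle [([239.9, 237.1], 0.89)]
lid_floor [([263.5, 375.3], 0.73)]
reel [([213.6, 483.0], 0.84)]
bobber []
lure_case [([212.3, 132.2], 0.97)]
shot_tin [([157.1, 205.2], 0.82)]
wrench []
wrist [[397.4, 0.0, 309.6], [0.0, 397.4, 240.3], [0.0, 0.0, 1.0]] [[0.298, -0.91, -0.289, 0.275], [-0.955, -0.283, -0.092, -0.622], [0.002, 0.303, -0.953, 0.373], [0.0, 0.0, 0.0, 1.0]]
cover_knob []
cap_center []
bottle []
lid_floor []
reel []
bobber []
lure_case []
shot_tin []
wrench []
```

View pics/side0.png

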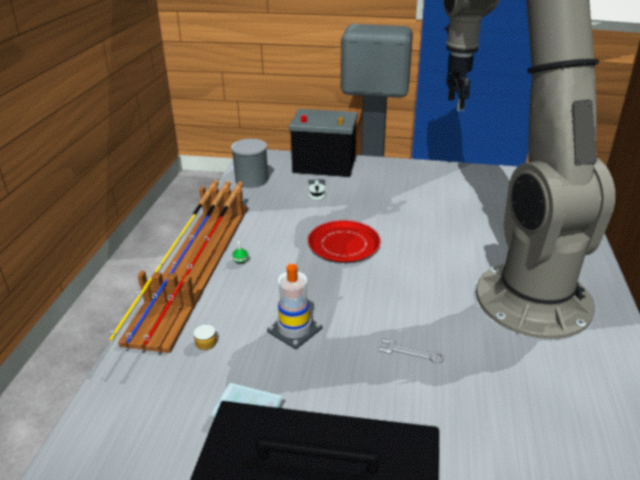

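View pics/top0.png

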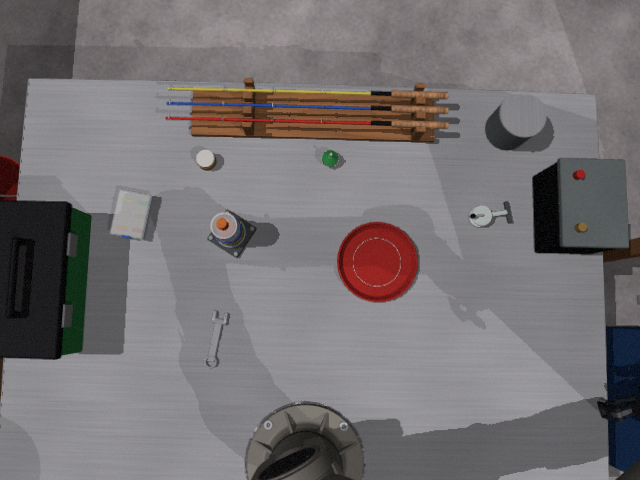

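```bash
python3 - <<'E'
from h import *
S=cam('side');T=cam('top')
print('knob tri',tri([ray(S,(287.8,294.2)),ray(T,(227.1,224.5))]), atz(S,(287.8,294.2),.161),atz(T,(227.1,224.5),.161))
print('lid',atz(S,(240.3,343.1),.005),atz(T,(263.5,375.3),.005),)
print('reel',atz(S,(189.8,314.6),.025),atz(T,(213.6,483),.025))
print('bobber',atz(S,(252.8,239.4),.03))
print('tin',atz(S,(335.8,207.2),.02),atz(T,(157,205),.02)); print('case',atz(S,(397.6,245.6),.017),atz(T,(212.3,132.2),.017));print('wrench',atz(S,(352.6,409.9),.005))
E
```

```text
knob tri [0.54898422 0.1961066  0.12172331] [0.53476362 0.24539103 0.161     ] [0.54588997 0.19039405 0.161     ]
lid [ 0.49095882 -0.1777488   0.005     ] [ 0.48614768 -0.16333298  0.005     ]
reel [ 0.61287838 -0.41696986  0.025     ] [ 0.61549957 -0.42976363  0.025     ]
bobber [ 0.74401927 -0.0404311   0.03      ]
tin [0.72910185 0.2646284  0.02      ] [0.74260595 0.26873698 0.02      ]
case [0.60032963 0.41784586 0.017     ] [0.59823138 0.44367156 0.017     ]
wrench [0.29119193 0.23318776 0.005     ]
```

The side view shows the knob near (272, 292) and the bottle foot near (330, 295). The network's knob point in that view is about 15 px low, amid the whole cover. In the top view the orange knob is near (224, 223) and the lid near (262, 378). I'll segment by colour to refine these.

```bash
python3 - <<'E'
from h import *
rays=[]
for n,box in [('side',(255,290,275,310)),('top',(205,245,205,245))]:
    im=cv2.imread(f'pics/{n}0.png')[:,:,::-1]; C=cam(n)
    h=cv2.cvtColor(np.ascontiguousarray(im),cv2.COLOR_RGB2HSV)
    m=((h[...,0]<18)&(h[...,1]>150)&(h[...,2]>110))
    k=np.zeros_like(m);k[box[0]:box[1],box[2]:box[3]]=1
    r,c=np.nonzero(m&k);print(n,r.min(),r.max(),c.min(),c.max(),r.mean(),c.mean(),len(r))
    rays.append(ray(C,(r.mean(),c.mean())));print(atz(C,(r.mean(),c.mean()),.161),atz(C,(r.mean(),c.mean()),.178))
    big=cv2.resize(im[box[0]-40:box[1]+60,box[2]-50:box[3]+50],None,fx=4,fy=4,interpolation=cv2.INTER_CUBIC)
    save(big,n+'c')
    m=((h[...,0]<6)|(h[...,0]>174))&(h[...,1]>170)&(h[...,2]>90)
    b=(215,268,303,385) if n=='side' else (215,305,332,425)
    k[:]=0;k[b[0]:b[1],b[2]:b[3]]=1
    mm=(m&k).astype(np.uint8)
    cs,_=cv2.findContours(mm,cv2.RETR_EXTERNAL,cv2.CHAIN_APPROX_NONE);cc=max(cs,key=len);e=cv2.fitEllipse(cc);print('lid',e, atz(C,(e[0][1],e[0][0]),.019))
print(tri(rays))
print(read_state()['clock'])
E
```

```text
side 264 281 287 296 272.3071895424837 291.75816993464053 153
[0.55047033 0.1948061  0.161     ] [0.5450759  0.21723761 0.178     ]
lid ((343.6275329589844, 240.9427490234375), (39.8699836730957, 69.75635528564453), 91.07290649414062) [ 0.48642937 -0.15368121  0.019     ]
top 218 228 216 226 222.9493670886076 221.1139240506329 79
[0.55499877 0.19829123 0.161     ] [0.55242693 0.19556615 0.178     ]
lid ((376.98370361328125, 261.5708923339844), (77.97237396240234, 79.00806427001953), 123.02210235595703) [ 0.48982214 -0.16578808  0.019     ]
[0.55222647 0.19759177 0.16331014]
1.5
```

View pics/sidec.png

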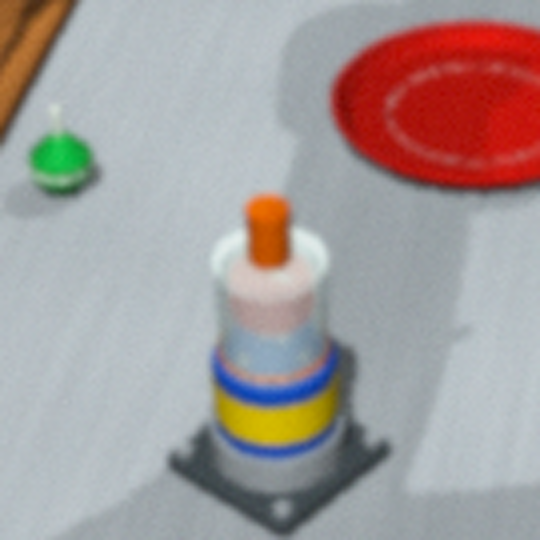

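View pics/topc.png

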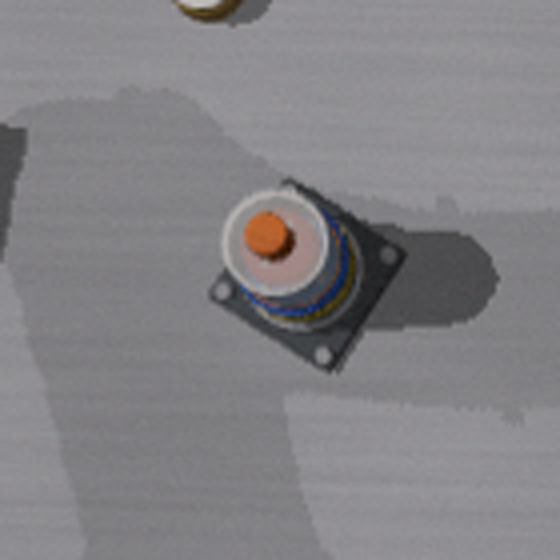

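drive_tool([
  {"x": 0.037,"y": 0.043,"z": 0.01},
  {"x": 0.075,"y": 0.086,"z": 0.02},
  {"x": 0.112,"y": 0.129,"z": 0.03},
  {"x": 0.15,"y": 0.172,"z": 0.03},
  {"x": 0.187,"y": 0.215,"z": 0.03},
  {"x": 0.225,"y": 0.258,"z": 0.03},
  {"x": 0.262,"y": 0.301,"z": 0.03},
  {"x": 0.3,"y": 0.344,"z": 0.03},
  {"x": 0.306,"y": 0.405,"z": 0.03},
  {"x": 0.312,"y": 0.466,"z": 0.03},
  {"x": 0.318,"y": 0.527,"z": 0.03},
  {"x": 0.324,"y": 0.588,"z": 0.03},
])

```text
$.steps[0]: bad value
```

drive_tool([
  {"x": 0.006,"y": 0.06},
  {"x": 0.012,"y": 0.12},
  {"x": 0.02,"y": 0.18},
  {"x": 0.026,"y": 0.24},
  {"x": 0.028,"y": 0.253},
  {"x": 0.028,"y": 0.253},
])

```text
$.steps[0]: bad value
```

```bash
python3 - <<'E'
from h import *
st=read_state();C=cam('wrist',st);im=get_image('wrist');save(im,'w1');print({k:np.round(v,3).tolist() for k,v in st.items()})
print(R.from_rotvec(st['tcp_rot']).as_matrix().round(3))
print(search_frame('cover_knob','wrist')[:2]); print(proj(C,[[.552,.197,.161],[.552,.197,.178]]))
E
```

```text
{'clock': 1.5, 'qpos': [1.119, 0.426, 0.074, 1.606, -0.034, 1.111, -0.067], 'qvel': [-0.001, -0.002, 0.001, 0.001, 0.001, -0.001, 0.001], 'effort': [0.0, -94.952, 3.757, -46.388, 0.019, 0.002, -0.0], 'ee_pos': [0.201, -0.644, 0.231], 'tcp_rot': [2.059, 0.313, -2.059], 'contact_force': [-0.671, 0.706, 0.312], 'torque': [0.017, -0.018, -0.007], 'opening': 0.086}
[[-0.     0.297 -0.955]
 [ 0.    -0.955 -0.297]
 [-1.    -0.    -0.   ]]
[]
[[124739.70756827  97804.26886256]
 [457111.79051341 355061.56236954]]
```

View pics/w1.png

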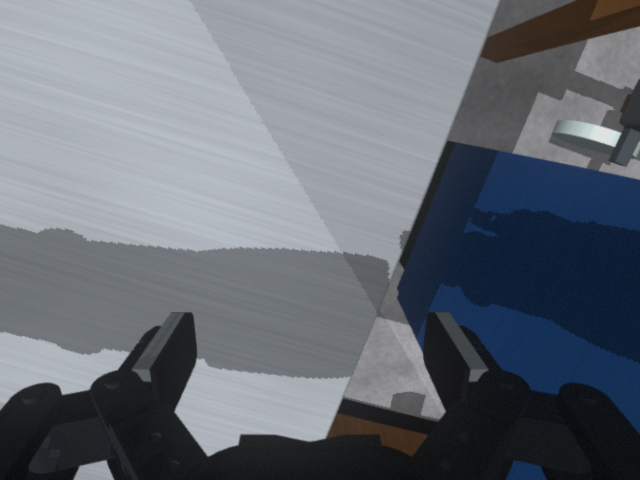

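The move was refused with "bad value", so the arm hasn't moved. The wrist view shows only empty bench and the two open pads at (350, 180) and (350, 450). I'll give every field in each row.

drive_tool([
  {"x": 0.037,"y": 0.043,"z": 0.01,"wx": 0,"wy": 0,"wz": 0,"grip": 1},
  {"x": 0.075,"y": 0.086,"z": 0.02,"wx": 0,"wy": 0,"wz": 0,"grip": 1},
  {"x": 0.112,"y": 0.129,"z": 0.03,"wx": 0,"wy": 0,"wz": 0,"grip": 1},
  {"x": 0.15,"y": 0.172,"z": 0.03,"wx": 0,"wy": 0,"wz": 0,"grip": 1},
  {"x": 0.187,"y": 0.215,"z": 0.03,"wx": 0,"wy": 0,"wz": 0,"grip": 1},
  {"x": 0.225,"y": 0.258,"z": 0.03,"wx": 0,"wy": 0,"wz": 0,"grip": 1},
  {"x": 0.262,"y": 0.301,"z": 0.03,"wx": 0,"wy": 0,"wz": 0,"grip": 1},
  {"x": 0.3,"y": 0.344,"z": 0.03,"wx": 0,"wy": 0,"wz": 0,"grip": 1},
  {"x": 0.306,"y": 0.405,"z": 0.03,"wx": 0,"wy": 0,"wz": 0,"grip": 1},
  {"x": 0.312,"y": 0.466,"z": 0.03,"wx": 0,"wy": 0,"wz": 0,"grip": 1},
  {"x": 0.318,"y": 0.527,"z": 0.03,"wx": 0,"wy": 0,"wz": 0,"grip": 1},
  {"x": 0.324,"y": 0.588,"z": 0.03,"wx": 0,"wy": 0,"wz": 0,"grip": 1},
], grip_force=60)

```text
clock: 3.1
ee_pos: [0.5246, -0.0545, 0.2616]
tcp_rot: [2.06, 0.313, -2.058]
contact_force: [1.0, 0.4, -0.0]
opening: 0.0851
```

drive_tool([
  {"x": 0.006,"y": 0.06,"z": 0,"wx": 0,"wy": 0,"wz": 0,"grip": 1},
  {"x": 0.012,"y": 0.12,"z": 0,"wx": 0,"wy": 0,"wz": 0,"grip": 1},
  {"x": 0.02,"y": 0.18,"z": 0,"wx": 0,"wy": 0,"wz": 0,"grip": 1},
  {"x": 0.027,"y": 0.235,"z": 0,"wx": 0,"wy": 0,"wz": 0,"grip": 1},
  {"x": 0.028,"y": 0.252,"z": 0,"wx": 0,"wy": 0,"wz": 0,"grip": 1},
  {"x": 0.028,"y": 0.252,"z": 0,"wx": 0,"wy": 0,"wz": 0,"grip": 1},
], grip_force=60)

```text
clock: 3.85
ee_pos: [0.5524, 0.1964, 0.2611]
tcp_rot: [2.058, 0.315, -2.058]
contact_force: [0.4, -0.2, 0.2]
opening: 0.0858
```

```bash
python3 - <<'E'
from h import *
st=read_state();C=cam('wrist',st);im=get_image('wrist');save(im,'w2');print({k:np.round(v,3).tolist() for k,v in st.items()})
print(search_frame('cover_knob','wrist')[:2]); print(proj(C,[[.552,.197,.161],[.552,.197,.178]]))
np.savez('w2',st['ee_pos'],st['tcp_rot'])
h=cv2.cvtColor(np.ascontiguousarray(im),cv2.COLOR_RGB2HSV)
m=((h[...,0]<18)&(h[...,1]>150)&(h[...,2]>110)).astype(np.uint8)
n,l,s,c=cv2.connectedComponentsWithStats(m)
for i in range(1,n):
    if s[i,4]>200: print(s[i],c[i])
E
```

```text
{'clock': 3.85, 'qpos': [-0.092, 0.288, -0.438, 1.753, 0.133, 1.13, -1.838], 'qvel': [0.034, -0.015, 0.029, 0.018, 0.002, 0.002, 0.02], 'effort': [-3.405, -76.389, -7.008, -47.354, -0.108, -0.098, -0.633], 'ee_pos': [0.552, 0.196, 0.261], 'tcp_rot': [2.058, 0.315, -2.058], 'contact_force': [0.427, -0.217, 0.2], 'torque': [0.0, 0.038, 0.043], 'opening': 0.086}
[{'position': [228.6, 308.3], 'p': 0.85}, {'position': [333.1, 584.1], 'p': 0.73}]
[[307.17310002 241.39216966]
 [307.05257831 250.0970594 ]]
[589   0  51  23 600] [622.15166667   7.48333333]
[ 291  234   38   36 1037] [309.36740598 251.2536162 ]
[ 510  305   78   89 2215] [533.25507901 351.86817156]
[ 539  319   47   60 1229] [555.78437754 355.04800651]
```

View pics/w2.png

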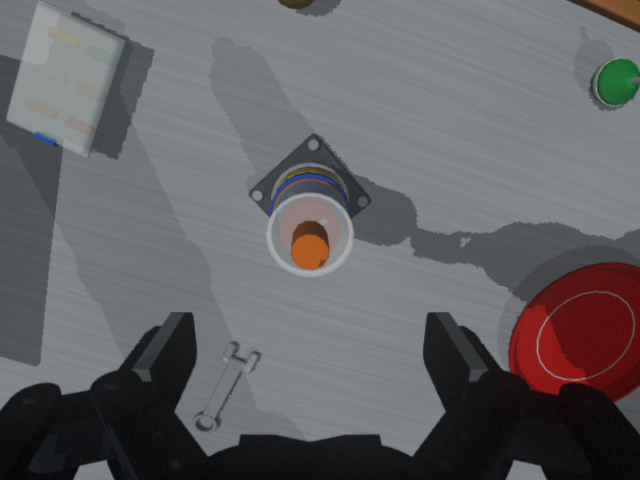

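The knob top shows at about (251, 309), centred between the pads. The prediction from the side and top cameras was (250, 307), so they agree. I'll go down and grip the knob.

drive_tool([
  {"x": 0,"y": 0,"z": -0.04,"wx": 0,"wy": 0,"wz": 0,"grip": 1},
  {"x": 0,"y": 0,"z": -0.08,"wx": 0,"wy": 0,"wz": 0,"grip": 0.6},
  {"x": 0,"y": 0,"z": -0.113,"wx": 0,"wy": 0,"wz": 0,"grip": 0.5},
  {"x": 0,"y": 0,"z": -0.113,"wx": 0,"wy": 0,"wz": 0,"grip": 0},
  {"x": 0,"y": 0,"z": -0.113,"wx": 0,"wy": 0,"wz": 0,"grip": 0},
  {"x": 0,"y": 0,"z": -0.113,"wx": 0,"wy": 0,"wz": 0,"grip": 0},
  {"x": 0,"y": 0,"z": -0.113,"wx": 0,"wy": 0,"wz": 0,"grip": 0},
], grip_force=60)

```text
clock: 4.82
ee_pos: [0.5527, 0.1954, 0.149]
tcp_rot: [2.06, 0.313, -2.058]
contact_force: [-1.5, 0.6, -4.8]
opening: 0.0226
```

```bash
python3 - <<'E'
from h import *
st=read_state();im=get_image('wrist');save(im,'w3');print({k:np.round(v,4).tolist() for k,v in st.items()})
E
```

```text
{'clock': 4.825, 'qpos': [-0.1153, 0.4006, -0.418, 1.8656, 0.2012, 0.9161, -1.8962], 'qvel': [-0.0014, 0.003, 0.0006, 0.002, 0.0011, -0.0023, -0.0013], 'effort': [0.846, -87.1552, -5.4374, -43.7484, 0.5925, -0.7827, 0.0159], 'ee_pos': [0.5527, 0.1954, 0.149], 'tcp_rot': [2.0597, 0.3128, -2.0585], 'contact_force': [-1.4819, 0.6494, -4.7956], 'torque': [0.0607, 0.7564, 0.0125], 'opening': 0.0226}
```

View pics/w3.png

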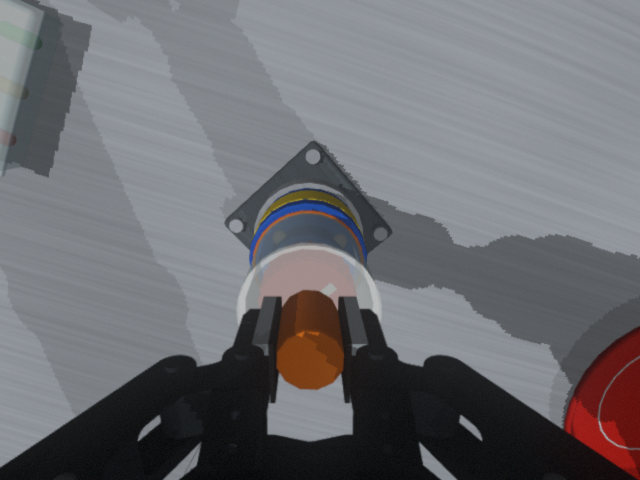

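The jaws hold the knob (opening 22.6 mm), with the pads on either side of it at about (340, 310). Next is the straight pull up.

drive_tool([
  {"x": 0,"y": 0,"z": 0.003,"wx": 0,"wy": 0,"wz": 0,"grip": 0},
  {"x": 0,"y": 0,"z": 0.006,"wx": 0,"wy": 0,"wz": 0,"grip": 0},
  {"x": 0,"y": 0,"z": 0.01,"wx": 0,"wy": 0,"wz": 0,"grip": 0},
  {"x": 0,"y": 0,"z": 0.015,"wx": 0,"wy": 0,"wz": 0,"grip": 0},
  {"x": 0,"y": 0,"z": 0.03,"wx": 0,"wy": 0,"wz": 0,"grip": 0},
  {"x": 0,"y": 0,"z": 0.05,"wx": 0,"wy": 0,"wz": 0,"grip": 0},
  {"x": 0,"y": 0,"z": 0.075,"wx": 0,"wy": 0,"wz": 0,"grip": 0},
  {"x": 0,"y": 0,"z": 0.09,"wx": 0,"wy": 0,"wz": 0,"grip": 0},
], grip_force=90)

```text
clock: 5.88
ee_pos: [0.5531, 0.1958, 0.2404]
tcp_rot: [2.061, 0.314, -2.057]
contact_force: [-0.3, -1.3, 0.1]
opening: 0.0215
```

```bash
python3 - <<'E'
from h import *
st=read_state();im=get_image('wrist');save(im,'w4');save(get_image('side')[180:400,180:480],'s4');print({k:np.round(v,4).tolist() for k,v in st.items()})
E
```

```text
{'clock': 5.875, 'qpos': [-0.093, 0.3054, -0.4368, 1.7778, 0.1444, 1.0878, -1.8481], 'qvel': [0.022, -0.0998, -0.0122, -0.1137, -0.0604, 0.2193, 0.0523], 'effort': [-0.2194, -78.2624, -5.0488, -45.3632, 0.1107, -0.3897, -0.0797], 'ee_pos': [0.5531, 0.1958, 0.2404], 'tcp_rot': [2.0613, 0.3135, -2.0571], 'contact_force': [-0.3425, -1.2718, 0.0928], 'torque': [0.0223, -0.011, -0.017], 'opening': 0.0215}
```

View pics/w4.png

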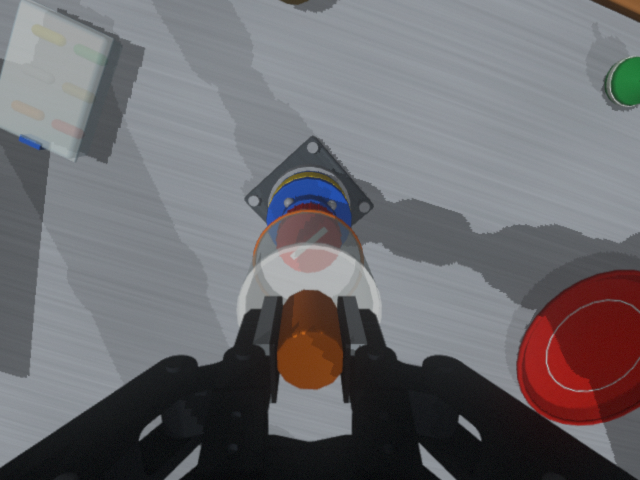

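View pics/s4.png

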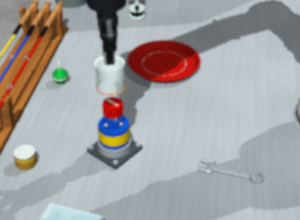

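The cover is off and in the grip; the red cap with its white bar shows at about (243, 308) below it. I'll carry the cover to the lid.

drive_tool([
  {"x": -0.005,"y": -0.03,"z": 0,"wx": 0,"wy": 0,"wz": 0,"grip": 0},
  {"x": -0.014,"y": -0.08,"z": 0,"wx": 0,"wy": 0,"wz": 0,"grip": 0},
  {"x": -0.024,"y": -0.135,"z": 0,"wx": 0,"wy": 0,"wz": 0,"grip": 0},
  {"x": -0.034,"y": -0.19,"z": 0,"wx": 0,"wy": 0,"wz": 0,"grip": 0},
  {"x": -0.044,"y": -0.245,"z": 0,"wx": 0,"wy": 0,"wz": 0,"grip": 0},
  {"x": -0.053,"y": -0.3,"z": -0.02,"wx": 0,"wy": 0,"wz": 0,"grip": 0},
  {"x": -0.06,"y": -0.34,"z": -0.06,"wx": 0,"wy": 0,"wz": 0,"grip": 0},
  {"x": -0.064,"y": -0.36,"z": -0.1,"wx": 0,"wy": 0,"wz": 0,"grip": 0},
  {"x": -0.064,"y": -0.362,"z": -0.13,"wx": 0,"wy": 0,"wz": 0,"grip": 0},
  {"x": -0.064,"y": -0.362,"z": -0.15,"wx": 0,"wy": 0,"wz": 0,"grip": 0},
  {"x": -0.064,"y": -0.362,"z": -0.158,"wx": 0,"wy": 0,"wz": 0,"grip": 0},
  {"x": -0.064,"y": -0.362,"z": -0.158,"wx": 0,"wy": 0,"wz": 0,"grip": 0},
], grip_force=90)

```text
clock: 7.48
ee_pos: [0.4884, -0.1663, 0.08]
tcp_rot: [2.058, 0.314, -2.06]
contact_force: [0.4, 0.2, -0.6]
opening: 0.0219
```

```bash
python3 - <<'E'
from h import *
st=read_state();im=get_image('side');save(cv2.resize(im[160:320,260:440],None,fx=4,fy=4),'s5');print({k:np.round(v,4).tolist() for k,v in st.items()})
E
```

```text
{'clock': 7.475, 'qpos': [0.3881, 0.3766, -0.2201, 2.0762, 0.1244, 0.7017, -1.1812], 'qvel': [0.0012, -0.0224, -0.002, -0.0136, -0.0046, 0.01, 0.0031], 'effort': [-0.0076, -74.7594, -1.612, -32.5007, 0.1187, -0.3243, -0.0952], 'ee_pos': [0.4884, -0.1663, 0.08], 'tcp_rot': [2.0583, 0.3137, -2.0599], 'contact_force': [0.3727, 0.1684, -0.6195], 'torque': [-0.0236, -0.0404, 0.055], 'opening': 0.0219}
```

View pics/s5.png

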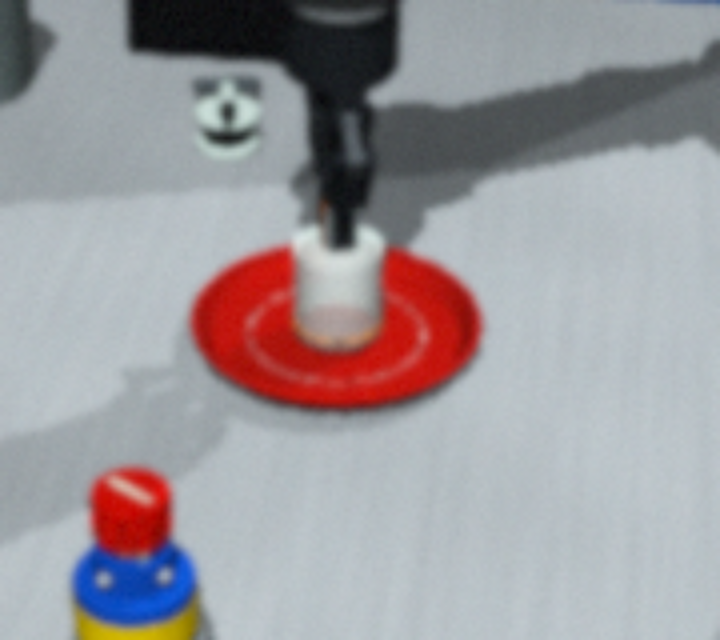

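The cover hangs upright over the middle of the lid floor, about 6 mm above it. I'll lower it gently until it touches.

drive_tool([
  {"x": 0,"y": 0,"z": -0.003,"wx": 0,"wy": 0,"wz": 0,"grip": 0},
  {"x": 0,"y": 0,"z": -0.005,"wx": 0,"wy": 0,"wz": 0,"grip": 0},
  {"x": 0,"y": 0,"z": -0.006,"wx": 0,"wy": 0,"wz": 0,"grip": 0},
  {"x": 0,"y": 0,"z": -0.006,"wx": 0,"wy": 0,"wz": 0,"grip": 0},
], grip_force=60)

```text
clock: 8.02
ee_pos: [0.4886, -0.1665, 0.0743]
tcp_rot: [2.059, 0.313, -2.059]
contact_force: [-0.9, -0.1, -0.5]
opening: 0.0219
```

drive_tool([
  {"x": 0,"y": 0,"z": -0.001,"wx": 0,"wy": 0,"wz": 0,"grip": 0},
  {"x": 0,"y": 0,"z": -0.0015,"wx": 0,"wy": 0,"wz": 0,"grip": 0},
  {"x": 0,"y": 0,"z": -0.0015,"wx": 0,"wy": 0,"wz": 0,"grip": 0},
], grip_force=60)

```text
clock: 8.4
ee_pos: [0.4889, -0.1664, 0.0734]
tcp_rot: [2.059, 0.313, -2.058]
contact_force: [-3.5, 1.7, 9.6]
opening: 0.0218
```

Contact made (about 10 N). I'll ease off and open.

drive_tool([
  {"x": 0,"y": 0,"z": 0.001,"wx": 0,"wy": 0,"wz": 0,"grip": 0},
  {"x": 0,"y": 0,"z": 0.001,"wx": 0,"wy": 0,"wz": 0,"grip": 0.5},
  {"x": 0,"y": 0,"z": 0.001,"wx": 0,"wy": 0,"wz": 0,"grip": 0.7},
  {"x": 0,"y": 0,"z": 0.001,"wx": 0,"wy": 0,"wz": 0,"grip": 1},
  {"x": 0,"y": 0,"z": 0.001,"wx": 0,"wy": 0,"wz": 0,"grip": 1},
  {"x": 0,"y": 0,"z": 0.04,"wx": 0,"wy": 0,"wz": 0,"grip": 1},
  {"x": 0,"y": 0,"z": 0.09,"wx": 0,"wy": 0,"wz": 0,"grip": 1},
  {"x": 0,"y": 0,"z": 0.12,"wx": 0,"wy": 0,"wz": 0,"grip": 1},
], grip_force=60)

```text
clock: 9.4
ee_pos: [0.4891, -0.1666, 0.1951]
tcp_rot: [2.061, 0.312, -2.057]
contact_force: [0.6, 0.2, 0.2]
opening: 0.0854
```

```bash
python3 - <<'E'
from h import *
st=read_state();im=get_image('wrist');save(im,'w6');im=get_image('side');save(cv2.resize(im[160:320,260:440],None,fx=4,fy=4),'s6');print({k:np.round(v,4).tolist() for k,v in st.items()})
E
```

```text
{'clock': 9.4, 'qpos': [0.4151, 0.2186, -0.2411, 1.9843, 0.0641, 0.9437, -1.1272], 'qvel': [0.0359, -0.2774, -0.0152, -0.2107, -0.1015, 0.4894, 0.094], 'effort': [-0.4429, -66.0172, -1.5043, -40.8944, 0.1617, -0.9849, -0.1593], 'ee_pos': [0.4891, -0.1666, 0.1951], 'tcp_rot': [2.0607, 0.3121, -2.0567], 'contact_force': [0.5859, 0.1919, 0.1998], 'torque': [-0.0161, 0.0404, 0.0009], 'opening': 0.0854}
```

View pics/s6.png

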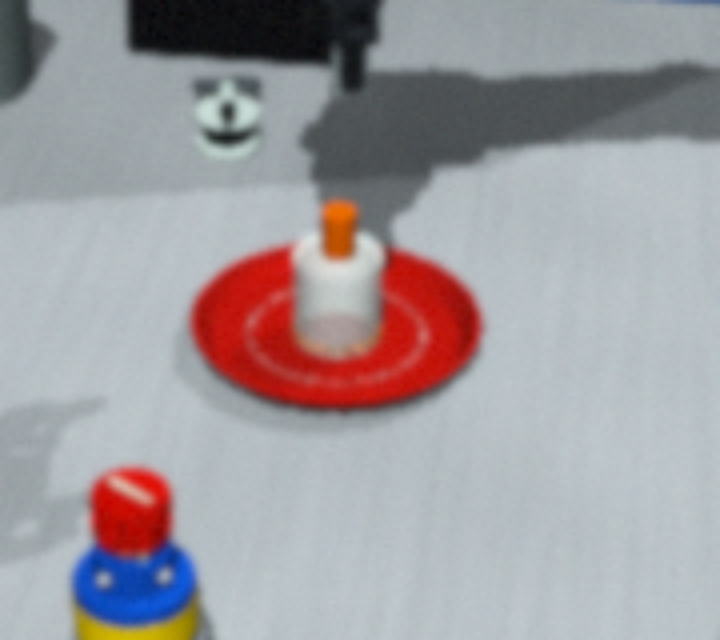

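View pics/w6.png

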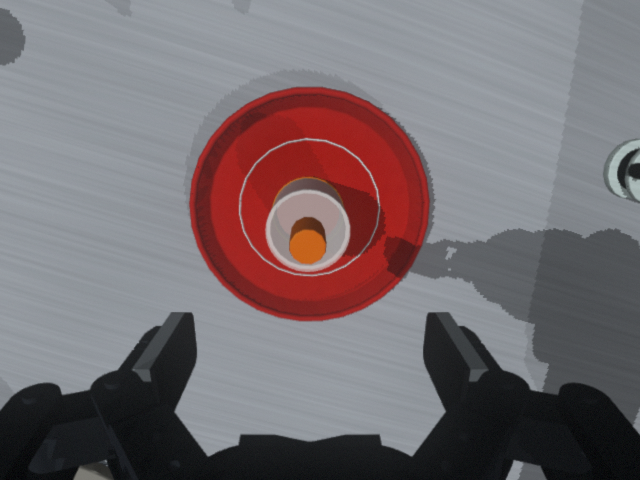

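The cover stands upright in the lid, with the knob at about (245, 308) in the wrist view and the rim concentric around it. Back to the cap.

drive_tool([
  {"x": 0.006,"y": 0.035,"z": 0.02,"wx": 0,"wy": 0,"wz": 0,"grip": 1},
  {"x": 0.015,"y": 0.09,"z": 0.03,"wx": 0,"wy": 0,"wz": 0,"grip": 1},
  {"x": 0.025,"y": 0.145,"z": 0.03,"wx": 0,"wy": 0,"wz": 0,"grip": 1},
  {"x": 0.035,"y": 0.2,"z": 0.03,"wx": 0,"wy": 0,"wz": 0,"grip": 1},
  {"x": 0.045,"y": 0.255,"z": 0.03,"wx": 0,"wy": 0,"wz": 0,"grip": 1},
  {"x": 0.054,"y": 0.31,"z": 0.03,"wx": 0,"wy": 0,"wz": 0,"grip": 1},
  {"x": 0.062,"y": 0.35,"z": 0.025,"wx": 0,"wy": 0,"wz": 0,"grip": 1},
  {"x": 0.064,"y": 0.362,"z": 0.02,"wx": 0,"wy": 0,"wz": 0,"grip": 1},
  {"x": 0.064,"y": 0.362,"z": 0.02,"wx": 0,"wy": 0,"wz": 0,"grip": 1},
  {"x": 0.064,"y": 0.362,"z": 0.02,"wx": 0,"wy": 0,"wz": 0,"grip": 1},
], grip_force=80)

```text
clock: 10.75
ee_pos: [0.5526, 0.1939, 0.2126]
tcp_rot: [2.059, 0.311, -2.06]
contact_force: [0.2, -0.4, 0.6]
opening: 0.0854
```

```bash
python3 - <<'E'
from h import *
st=read_state();C=cam('wrist',st);im=get_image('wrist');save(im,'w7');print({k:np.round(v,4).tolist() for k,v in st.items()})
print(search_frame('cap_center','wrist')[:2])
S=cam('side');T=cam('top');ims={'wrist':im,'side':get_image('side'),'top':get_image('top')}
P=np.array([.5525,.196,.136])
for n,CC in [('wrist',C),('side',S),('top',T)]:
    print(n,'pred top',proj(CC,[P]).round(1))
    q=proj(CC,[P])[0].astype(int); i=ims[n]
    h=cv2.cvtColor(np.ascontiguousarray(i),cv2.COLOR_RGB2HSV)
    m=(((h[...,0]<6)|(h[...,0]>172))&(h[...,1]>120)&(h[...,2]>60)).astype(np.uint8)
    nn,l,s,c=cv2.connectedComponentsWithStats(m)
    for k in range(1,nn):
        if s[k,4]>60 and np.hypot(*(c[k]-q))<40: print(s[k],c[k])
save(cv2.resize(ims['top'][190:270,180:280],None,fx=6,fy=6,interpolation=cv2.INTER_CUBIC),'t7')
E
```

```text
{'clock': 10.75, 'qpos': [-0.0908, 0.3322, -0.4394, 1.8076, 0.1623, 1.0379, -1.8627], 'qvel': [0.0053, -0.0076, 0.0005, -0.0036, -0.0004, 0.0005, -0.0029], 'effort': [-1.448, -78.8687, -6.1136, -43.9649, -0.0302, -0.0456, -0.0198], 'ee_pos': [0.5526, 0.1939, 0.2126], 'tcp_rot': [2.0592, 0.3107, -2.0601], 'contact_force': [0.2267, -0.4126, 0.5721], 'torque': [0.0199, 0.0184, 0.0257], 'opening': 0.0854}
[{'position': [249.1, 304.3], 'p': 0.79}]
wrist pred top [[304.5 252.7]]
[ 269  211   73   77 3944] [305.30882353 249.09102434]
side pred top [[291.1 282.1]]
[283 277  20  22 335] [292.65074627 287.80895522]
top pred top [[223.8 225.8]]
```

View pics/w7.png

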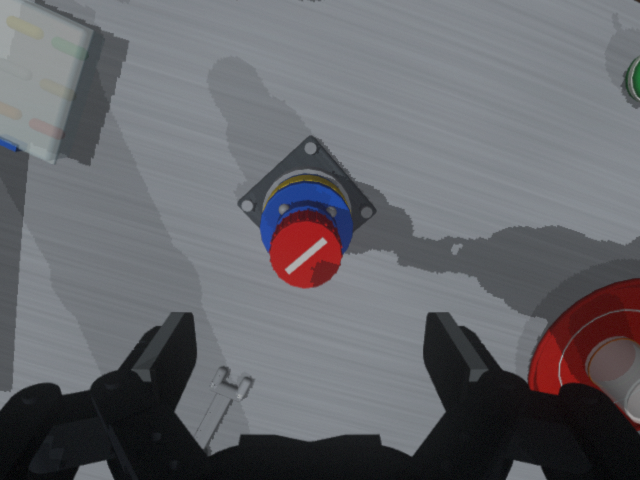

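```bash
python3 - <<'E'
from h import *
im=cv2.imread('pics/w7.png')[:,:,::-1];C=cam('wrist')
c=im[200:300,255:355].astype(int)
w=(c.min(2)>150); r,q=np.nonzero(w);k=(r>30)&(r<80)&(q>25)&(q<75);bc=(r[k].mean()+200,q[k].mean()+255);print('bar',bc,k.sum())
save(cv2.resize(im[200:300,255:355],None,fx=6,fy=6),'w7c')
red=(c[...,0]>150)&(c[...,1]<90); red|=w
cs,_=cv2.findContours(red.astype(np.uint8),cv2.RETR_EXTERNAL,cv2.CHAIN_APPROX_NONE);cc=max(cs,key=len);e=cv2.fitEllipse(cv2.convexHull(cc));e2=cv2.minEnclosingCircle(cc);print(e,e2)
print('bar->',atz(C,bc,.136));
# project cap rim circle
t=np.linspace(0,2*np.pi,60)
for P in ([.5525,.196],[.5525,.194]):
    pts=proj(C,np.c_[P[0]+.0215*np.cos(t),P[1]+.0215*np.sin(t),.136+0*t]);print(P,pts.min(0).round(1),pts.max(0).round(1))
# image axes per mm, and pad-plane midpoint
print(proj(C,[[.5526,.1939,.136]]), C[2][:3,:3].round(3))
E
```

```text
bar (np.float64(255.4290780141844), np.float64(305.5851063829787)) 282
((49.94430923461914, 54.50221252441406), (65.66022491455078, 69.86154174804688), 88.8232650756836) ((50.043479919433594, 55.065216064453125), 35.17737579345703)
bar-> [0.55109827 0.19548846 0.136     ]
[0.5525, 0.196] [268.6 217.3] [342.3 286.8]
[0.5525, 0.194] [271.9 218.3] [345.5 287.7]
[[308.94111203 253.87354071]] [[ 0.296 -0.91  -0.289]
 [-0.955 -0.282 -0.092]
 [ 0.002  0.303 -0.953]]
```

View pics/w7c.png

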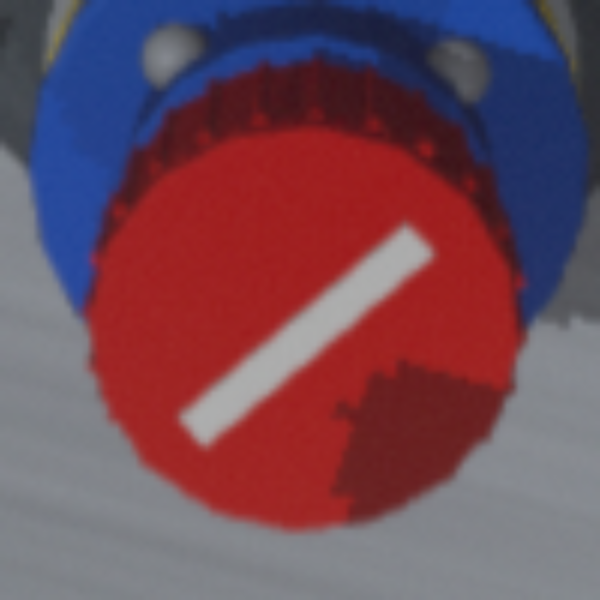

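The cap disc is centred at about (255, 305) in the wrist view, between the pads. I'll turn the hand 90 degrees before gripping. The jaws will then centre the other axis, and the second view will cancel the camera mount error.

drive_tool([
  {"x": 0,"y": 0.001,"z": 0,"wx": 0,"wy": 0,"wz": 10,"grip": 1},
  {"x": 0,"y": 0.0015,"z": 0,"wx": 0,"wy": 0,"wz": 20,"grip": 1},
  {"x": 0,"y": 0.0015,"z": 0,"wx": 0,"wy": 0,"wz": 30,"grip": 1},
  {"x": 0,"y": 0.0015,"z": 0,"wx": 0,"wy": 0,"wz": 40,"grip": 1},
  {"x": 0,"y": 0.0015,"z": 0,"wx": 0,"wy": 0,"wz": 50,"grip": 1},
  {"x": 0,"y": 0.0015,"z": 0,"wx": 0,"wy": 0,"wz": 60,"grip": 1},
  {"x": 0,"y": 0.0015,"z": 0,"wx": 0,"wy": 0,"wz": 70,"grip": 1},
  {"x": 0,"y": 0.0015,"z": 0,"wx": 0,"wy": 0,"wz": 80,"grip": 1},
  {"x": 0,"y": 0.0015,"z": 0,"wx": 0,"wy": 0,"wz": 90,"grip": 1},
  {"x": 0,"y": 0.0015,"z": 0,"wx": 0,"wy": 0,"wz": 90,"grip": 1},
  {"x": 0,"y": 0.0015,"z": 0,"wx": 0,"wy": 0,"wz": 90,"grip": 1},
], grip_force=80)

```text
clock: 12.32
ee_pos: [0.5527, 0.1967, 0.2129]
tcp_rot: [0.988, 1.335, -0.988]
contact_force: [-0.1, 0.1, -0.5]
opening: 0.0855
```

```bash
python3 - <<'E'
from h import *
st=read_state();C=cam('wrist',st);im=get_image('wrist');save(im,'w8');print({k:np.round(v,4).tolist() for k,v in st.items()})
q=proj(C,[[.5515,.1955,.136]])[0];print(q)
x0,y0=(q-50).astype(int)
c=im[y0:y0+100,x0:x0+100].astype(int);w=c.min(2)>150
red=((c[...,0]>90)&(c[...,1]<.35*c[...,0]))
save(cv2.resize(im[y0:y0+100,x0:x0+100],None,fx=6,fy=6),'w8c')
w[:20]=0;w[80:]=0;w[:,:20]=0;w[:,80:]=0
r,cc=np.nonzero(w);bc=(r.mean()+y0,cc.mean()+x0);print('bar',bc,len(r),atz(C,bc,.136))
E
```

```text
{'clock': 12.325, 'qpos': [0.1332, 0.3885, -0.7361, 1.7925, 0.2938, 1.0731, -0.4109], 'qvel': [-0.0061, -0.001, 0.0026, -0.0009, 0.0014, -0.0004, 0.0105], 'effort': [0.4364, -78.4193, -11.5584, -43.5639, 0.0416, 0.0093, 0.1864], 'ee_pos': [0.5527, 0.1967, 0.2129], 'tcp_rot': [0.9876, 1.3351, -0.9876], 'contact_force': [-0.1372, 0.1335, -0.5288], 'torque': [-0.0219, -0.0645, 0.0336], 'opening': 0.0855}
[306.96683067 253.27430654]
bar (np.float64(252.9248120300752), np.float64(305.0563909774436)) 266 [0.55037186 0.19537986 0.136     ]
```

View pics/w8c.png

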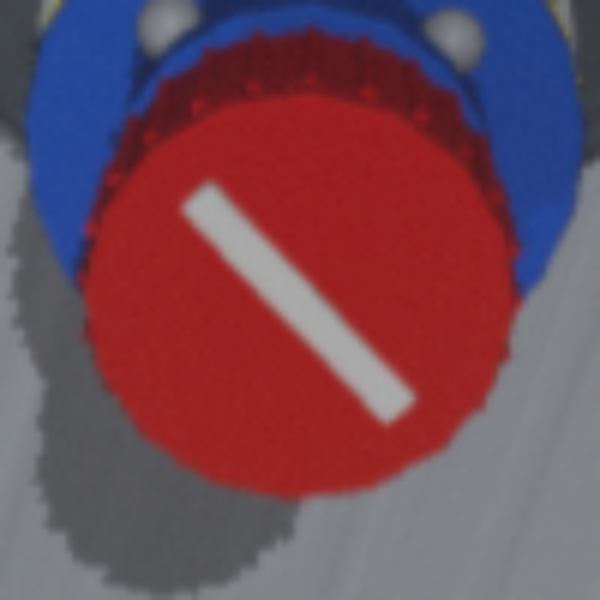

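View pics/w8.png

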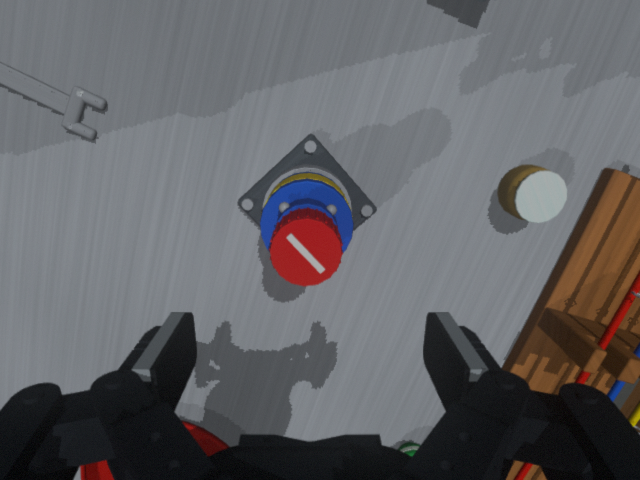

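The two views give the cap axis at (0.551, 0.195). This agrees with where the knob was gripped. I'll descend around the cap with the jaws open.

drive_tool([
  {"x": -0.0017,"y": -0.0015,"z": -0.04,"wx": 0,"wy": 0,"wz": 0,"grip": 1},
  {"x": -0.0017,"y": -0.0015,"z": -0.08,"wx": 0,"wy": 0,"wz": 0,"grip": 0.9},
  {"x": -0.0017,"y": -0.0015,"z": -0.1,"wx": 0,"wy": 0,"wz": 0,"grip": 0.75},
  {"x": -0.0017,"y": -0.0015,"z": -0.105,"wx": 0,"wy": 0,"wz": 0,"grip": 0.7},
  {"x": -0.0017,"y": -0.0015,"z": -0.105,"wx": 0,"wy": 0,"wz": 0,"grip": 0.7},
  {"x": -0.0017,"y": -0.0015,"z": -0.105,"wx": 0,"wy": 0,"wz": 0,"grip": 0.7},
], grip_force=80)

```text
clock: 13.12
ee_pos: [0.5516, 0.1958, 0.109]
tcp_rot: [0.985, 1.336, -0.983]
contact_force: [0.4, -0.7, -0.6]
opening: 0.06
```

drive_tool([
  {"x": -0.0006,"y": -0.0006,"z": -0.0015,"wx": 0,"wy": 0,"wz": 0,"grip": 0.7},
  {"x": -0.0006,"y": -0.0006,"z": -0.0015,"wx": 0,"wy": 0,"wz": 0,"grip": 0.4},
  {"x": -0.0006,"y": -0.0006,"z": -0.0015,"wx": 0,"wy": 0,"wz": 0,"grip": 0.2},
  {"x": -0.0006,"y": -0.0006,"z": -0.0015,"wx": 0,"wy": 0,"wz": 0,"grip": 0.2},
  {"x": -0.0006,"y": -0.0006,"z": -0.0015,"wx": 0,"wy": 0,"wz": 0,"grip": 0.2},
], grip_force=80)

```text
clock: 13.75
ee_pos: [0.5504, 0.1948, 0.1066]
tcp_rot: [0.984, 1.337, -0.984]
contact_force: [-1.6, -2.0, 4.8]
opening: 0.0412
```

```bash
python3 - <<'E'
from h import *
st=read_state();im=get_image('wrist');save(im,'w9');print({k:np.round(v,4).tolist() for k,v in st.items()})
for i in range(3):
    get_image('side');s=read_state();print(np.round(s['ee_pos'],4),np.round(s['contact_force'],2),np.round(s['torque'],2))
save(cv2.resize(get_image('side')[230:350,240:360],None,fx=5,fy=5),'s9')
E
```

```text
{'clock': 13.75, 'qpos': [0.0809, 0.5066, -0.6803, 1.8888, 0.4051, 0.8871, -0.4978], 'qvel': [0.0012, 0.0003, -0.0001, -0.0003, -0.001, 0.0003, 0.0001], 'effort': [-0.6738, -83.4821, -13.0443, -36.315, -0.0285, -0.6794, 0.0054], 'ee_pos': [0.5504, 0.1948, 0.1066], 'tcp_rot': [0.9842, 1.3366, -0.9842], 'contact_force': [-1.637, -2.0453, 4.8173], 'torque': [-0.3579, 0.2885, 0.049], 'opening': 0.0412}
[0.5504 0.1949 0.1066] [-0.43 -1.98  5.64] [-0.33  0.28 -0.03]
[0.5504 0.1948 0.1066] [-0.77 -1.57  4.44] [-0.28  0.27  0.  ]
[0.5504 0.1948 0.1066] [-1.46 -1.08  5.02] [-0.26  0.26  0.03]
```

View pics/w9.png

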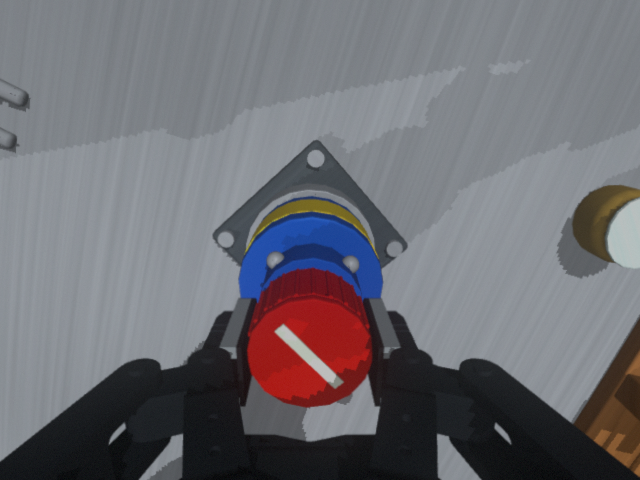

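View pics/s9.png

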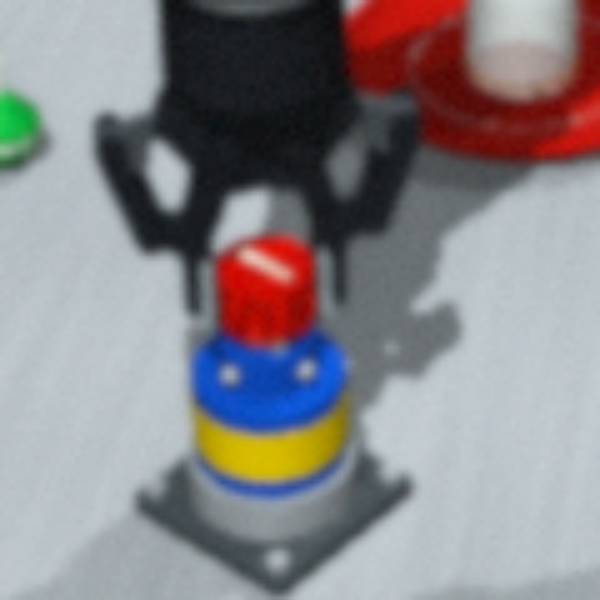

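The jaws hold the cap level on opposite ribs (opening 41 mm), with about 5 N upward already. I'll press it down.

drive_tool([
  {"x": 0,"y": 0,"z": -0.002,"wx": 0,"wy": 0,"wz": 0,"grip": 0.2},
  {"x": 0,"y": 0,"z": -0.004,"wx": 0,"wy": 0,"wz": 0,"grip": 0.2},
  {"x": 0,"y": 0,"z": -0.006,"wx": 0,"wy": 0,"wz": 0,"grip": 0.2},
  {"x": 0,"y": 0,"z": -0.006,"wx": 0,"wy": 0,"wz": 0,"grip": 0.2},
  {"x": 0,"y": 0,"z": -0.006,"wx": 0,"wy": 0,"wz": 0,"grip": 0.2},
], grip_force=100)

```text
clock: 14.62
ee_pos: [0.5505, 0.1949, 0.1008]
tcp_rot: [0.984, 1.336, -0.984]
contact_force: [-3.8, -3.2, 10.9]
opening: 0.0407
```

```bash
python3 - <<'E'
from h import *
for i in range(4):
    s=read_state();print(s['clock'],np.round(s['ee_pos'],4),np.round(s['contact_force'],2),np.round(s['torque'],2),round(s['opening'],4)); im=get_image('wrist')
save(im,'w10')
E
```

```text
14.625 [0.5505 0.1949 0.1008] [-3.84 -3.22 10.91] [-0.5   0.59 -0.  ] 0.0407
14.675 [0.5505 0.1949 0.1009] [-3.43 -3.09  9.92] [-0.47  0.62 -0.  ] 0.0411
14.725 [0.5505 0.1949 0.1009] [-2.6  -2.94  9.87] [-0.48  0.59  0.03] 0.0407
14.775 [0.5505 0.1948 0.1009] [-2.31 -3.69 10.18] [-0.48  0.58  0.02] 0.0411
```

View pics/w10.png

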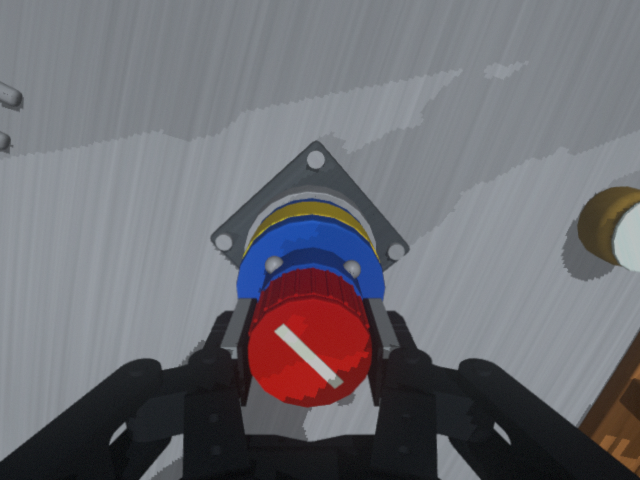

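The cap is down 5.7 mm at about 10 N, inside the 5 to 7 mm window, and it hasn't slipped in the jaws. I'll turn it halfway and check.

drive_tool([
  {"x": 0,"y": 0,"z": -0.0003,"wx": 0,"wy": 0,"wz": 7,"grip": 0.2},
  {"x": 0,"y": 0,"z": -0.0004,"wx": 0,"wy": 0,"wz": 14,"grip": 0.2},
  {"x": 0,"y": 0,"z": -0.0004,"wx": 0,"wy": 0,"wz": 21,"grip": 0.2},
  {"x": 0,"y": 0,"z": -0.0004,"wx": 0,"wy": 0,"wz": 28,"grip": 0.2},
  {"x": 0,"y": 0,"z": -0.0004,"wx": 0,"wy": 0,"wz": 35,"grip": 0.2},
], grip_force=100)

```text
clock: 15.45
ee_pos: [0.5512, 0.1955, 0.1008]
tcp_rot: [0.513, 1.508, -0.511]
contact_force: [0.3, 0.1, 10.2]
opening: 0.0409
```

```bash
python3 - <<'E'
from h import *
for i in range(2):
    s=read_state();print(s['clock'],np.round(s['ee_pos'],4),np.round(s['contact_force'],2),np.round(s['torque'],2),round(s['opening'],4),np.round(R.from_rotvec(s['tcp_rot']).as_matrix()[:,1],3)); im=get_image('wrist')
save(im,'w11')
E
```

```text
15.45 [0.5512 0.1955 0.1008] [ 0.27  0.05 10.23] [ 0.08 -0.05 -0.02] 0.0409 [0.609 0.793 0.002]
15.5 [0.5512 0.1955 0.1008] [0.26 0.62 9.92] [ 0.14 -0.07 -0.02] 0.041 [0.603 0.798 0.002]
```

View pics/w11.png

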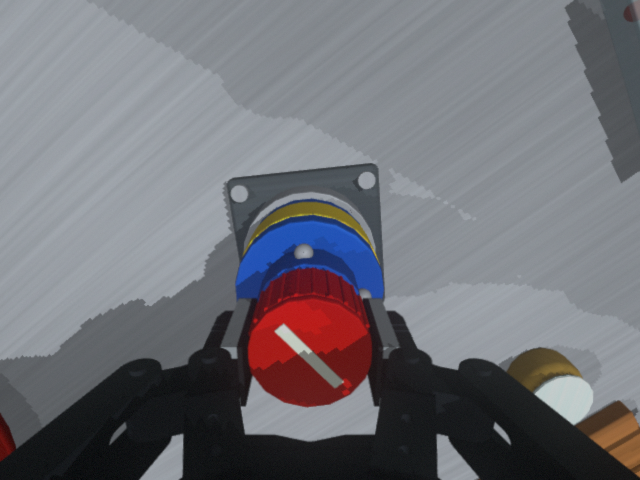

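The bar keeps its place in the jaws while the foot has turned behind it, so the cap is turning with the hand, about 35 degrees so far, still at 10 N. I'll turn to about 82 degrees.

drive_tool([
  {"x": 0,"y": 0,"z": -0.0002,"wx": 0,"wy": 0,"wz": 8,"grip": 0.2},
  {"x": 0,"y": 0,"z": -0.0003,"wx": 0,"wy": 0,"wz": 16,"grip": 0.2},
  {"x": 0,"y": 0,"z": -0.0003,"wx": 0,"wy": 0,"wz": 24,"grip": 0.2},
  {"x": 0,"y": 0,"z": -0.0003,"wx": 0,"wy": 0,"wz": 32,"grip": 0.2},
  {"x": 0,"y": 0,"z": -0.0003,"wx": 0,"wy": 0,"wz": 40,"grip": 0.2},
  {"x": 0,"y": 0,"z": -0.0003,"wx": 0,"wy": 0,"wz": 47,"grip": 0.2},
  {"x": 0,"y": 0,"z": -0.0003,"wx": 0,"wy": 0,"wz": 47,"grip": 0.2},
], grip_force=100)

```text
clock: 16.42
ee_pos: [0.5511, 0.1956, 0.1004]
tcp_rot: [-0.128, 1.565, 0.13]
contact_force: [0.6, -0.2, 11.3]
opening: 0.041
```

```bash
python3 - <<'E'
from h import *
for i in range(2):
    s=read_state();print(s['clock'],np.round(s['ee_pos'],4),np.round(s['contact_force'],2),np.round(s['torque'],2),round(s['opening'],4),np.round(R.from_rotvec(s['tcp_rot']).as_matrix()[:,1],3)); im=get_image('wrist')
save(im,'w12')
E
```

```text
16.425 [0.5511 0.1956 0.1004] [ 0.56 -0.21 11.27] [ 0.11 -0.06  0.02] 0.041 [-0.163  0.987  0.001]
16.475 [0.5512 0.1955 0.1005] [ 1.    0.91 10.89] [ 0.08 -0.05  0.05] 0.0411 [-0.162  0.987  0.001]
```

View pics/w12.png

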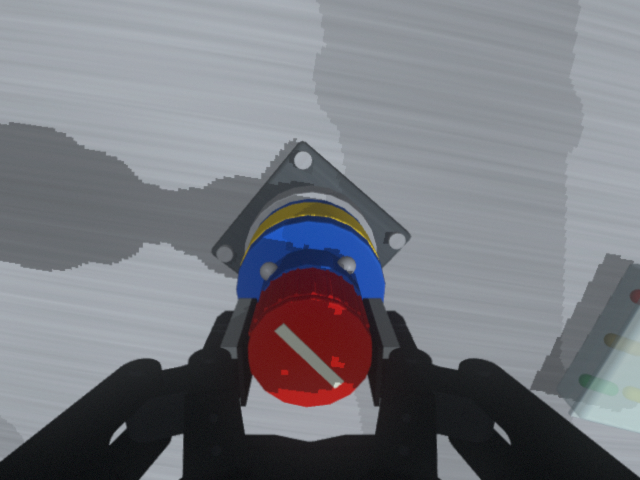

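The turn is 82 degrees, pressed down about 6 mm at 11 N. Lifting straight up.

drive_tool([
  {"x": 0,"y": 0,"z": 0.004,"wx": 0,"wy": 0,"wz": 0,"grip": 0.2},
  {"x": 0,"y": 0,"z": 0.009,"wx": 0,"wy": 0,"wz": 0,"grip": 0.2},
  {"x": 0,"y": 0,"z": 0.018,"wx": 0,"wy": 0,"wz": 0,"grip": 0.2},
  {"x": 0,"y": 0,"z": 0.03,"wx": 0,"wy": 0,"wz": 0,"grip": 0.2},
  {"x": 0,"y": 0,"z": 0.045,"wx": 0,"wy": 0,"wz": 0,"grip": 0.2},
  {"x": 0,"y": 0,"z": 0.06,"wx": 0,"wy": 0,"wz": 0,"grip": 0.2},
  {"x": 0,"y": 0,"z": 0.073,"wx": 0,"wy": 0,"wz": 0,"grip": 0.2},
  {"x": 0,"y": 0,"z": 0.08,"wx": 0,"wy": 0,"wz": 0,"grip": 0.2},
  {"x": 0,"y": 0,"z": 0.08,"wx": 0,"wy": 0,"wz": 0,"grip": 0.2},
  {"x": 0,"y": 0,"z": 0.08,"wx": 0,"wy": 0,"wz": 0,"grip": 0.2},
], grip_force=100)

```text
clock: 17.77
ee_pos: [0.5501, 0.1947, 0.1792]
tcp_rot: [-0.127, 1.568, 0.127]
contact_force: [-0.8, -0.8, -0.3]
opening: 0.0414
```

```bash
python3 - <<'E'
from h import *
for i in range(2):
    s=read_state();print(s['clock'],np.round(s['ee_pos'],4),np.round(s['contact_force'],2),np.round(s['torque'],2),round(s['opening'],4),np.round(s['qvel'],3),np.round(R.from_rotvec(s['tcp_rot']).as_matrix()[:,0],4)); im=get_image('wrist')
save(im,'w13');save(cv2.resize(get_image('side')[200:360,220:420],None,fx=4,fy=3.75),'s13')
E
```

```text
17.775 [0.5501 0.1947 0.1792] [-0.84 -0.77 -0.29] [0.02 0.03 0.01] 0.0414 [-0.002  0.005  0.001  0.003 -0.002 -0.001 -0.001] [-6.e-04 -3.e-04 -1.e+00]
17.825 [0.5501 0.1948 0.1791] [-0.75  0.08 -1.2 ] [-0.03 -0.   -0.04] 0.0411 [-0.001  0.001  0.001 -0.002 -0.003  0.002  0.   ] [-8.e-04 -3.e-04 -1.e+00]
```

View pics/w13.png

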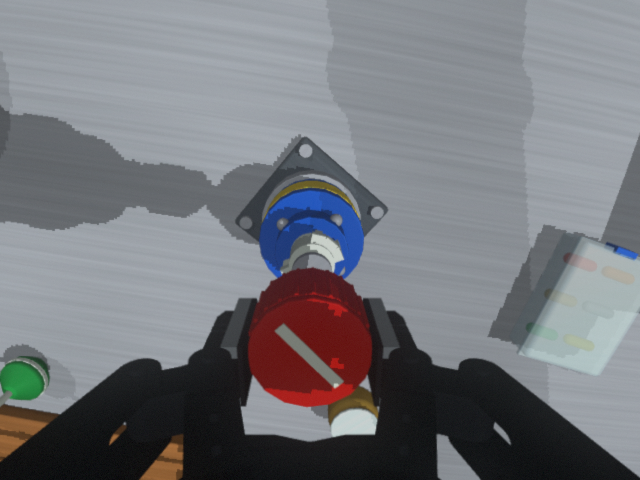

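View pics/s13.png

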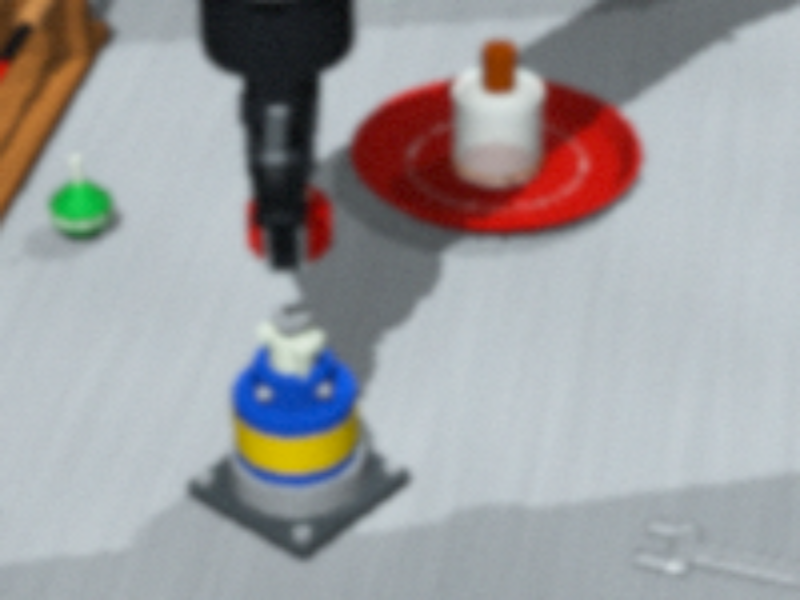

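The cap is held clear of the white neck, 7.3 cm above where it sat, and within about 1 mm of the axis. The tool is vertical to within 0.1 degree and still. The cover stands upright in the lid. Handing in.

```bash
python3 -c "
from h import *
print(order.finish_job()); s=read_state(); print(s['clock'],s['ee_pos'],s['opening'])"
```

```text
the job is handed in; nothing more can be done
None
the job is handed in; nothing more can be done
```

The job is done and handed in at about 18 s of the 48 s allowed; no verdict was reported.

**Cover:** I pulled it straight up by its knob and set it down in the middle of the lid floor with about 10 N of contact. The last side picture shows it upright.

**Cap:** I pressed it down about 5.7 to 6.1 mm at 10 to 11 N, turned it 82° anticlockwise and lifted it straight up. The pictures show it turning with the jaws without slipping. It is now held about 7.3 cm above where it sat, within about 1 mm of the bottle's axis. The tool is vertical to within 0.1° and still, and the jaw opening is steady at 41 mm.

**Checks that failed or disagreed:**
- The network's knob point in the first side picture was about 15 px low, so I used colour segmentation instead.
- The first two move calls were refused because rows left out some fields; nothing moved.
- The opening read about 2 mm less than the nominal size on both the knob and the cap, though the grip held.
- The arm settled up to about 2 mm off its commanded position, so I steered by the measured pose.

I did not touch the other items on the shelf. Those in the last views looked undisturbed; the reel and part of the wrench were outside them.

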